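Rest the portafilter on the grinder fork and trip the dosing switch

TASK

Set the portafilter on the coffee grinder's sloping two-pronged fork, basket towards the grinder and handle sticking out in front, short of the sprung dosing yoke, and let go so that it rests there by itself. Then gently push it along the prongs until its basket has pressed the yoke fully in, hold it there for about a second, and leave it lying flat and straight on both prongs. Leave the other things on the counter where they are.

Things in the scene. Friction and masses are not known exactly. Their poses are not given: they have to be found in the camera images.
- portafilter: Portafilter, about 0.5 kg (varies). Open steel basket 72 mm across (flat underside 68), 34 mm high; 16 mm round neck; black handle bar. Origin: centre of the basket's underside; z up out of the basket; the handle lies along -x. Two look-only ears at the rim. Centre of mass about 12 mm from the basket's centre towards the handle, so it stands on its underside.
- handle_mid (a point): Middle of the portafilter's handle bar, which is 105 mm long, 26 mm wide, 22 mm high: 107.5 mm from the basket's centre along -x, 24 mm above the underside. The flat end of the handle is at x = -160 mm.
- grinder: Coffee grinder, fixed: dark tower 160 mm wide, 515 mm high with its hopper. Origin on the counter, on its middle plane; the front faces its own -x, the tower's front at x = -75 mm. A base plate 22 mm high, 170 wide reaches x = -225. The chute head, 70 mm wide, juts over the fork to x = -155 mm, underside 235 mm up (look-only nozzle to 215).
- fork: Fork on the grinder's front: two steel prongs 10 mm wide and thick, centre lines at y = +-17 mm. Origin midway between them on the plane of their tops, 140 mm up; z square to the tops, x along the prongs into the grinder, sloping down at 0.2 rad. A seated portafilter has the same axes.
- prong_ends (a point): Middle between the prongs' free ends, on the plane of their tops: fork x = -105 mm. Set the basket's centre about 52 mm in front of the fork's origin (fork x = -75 to -40): clear of the yoke, and farther out it may tip off. With the yoke fully in the basket's centre is at about x = -22 mm.
- dose_switch (a joint): Travel of the sprung dosing yoke along the fork's +x: 0 m = out, 0.014 m = fully in, hard stop. Spring 2.4 N at the start, 6.6 N at the end; it springs back, and may push the portafilter part of the way out again.
- yoke (a point): Dosing yoke: two black upright pins 36 mm apart on a plate, 5 to 31 mm above the prongs' tops. The point lies midway between the pins, level with their fronts, 18 mm above the prongs' plane, at the fork's x = -4 mm when out (it moves with the yoke). The basket touches both pins when its centre is at the fork's x = -36 mm.
- milk_jug: Steel milk jug, 84 mm across, 105 mm high; bystander. Origin: centre of its underside.
- drink_can_a: Plain drinks can, 58 mm across, 135 mm high; bystander. Origin: centre of its underside.
- sugar_jar: Glass jar with steel cap, 72 mm across, 100 mm high; bystander. Origin: centre of its underside.
- tamper: Dark coffee tamper, 56 mm across, 86 mm high; bystander. Origin: centre of its underside.
- cup: White coffee cup with handle, 76 mm across, 60 mm high; bystander. Origin: centre of its underside.
- spoon: Spoon, 160 mm long, lying on the counter; bystander.
Things that resemble listed ones, but are neither listed nor needed, are in the scene too. Leave any pink look-alike of the portafilter alone.

How it is judged:
By the outcome, as a careful person would: the job done as asked, in the order asked, and still so for the second after the job is handed in, with the robot touching nothing.
It also fails if it takes over 64 s, if anything falls off the work surface, if the arm or the gripper's body presses on something with over 40 N, if the wrist force passes 120 N, or if a joint passes its speed limit or range.

ROBOT

A 7-joint arm with a two-finger parallel gripper is mounted at the origin on the work surface. World frame = base frame: x ahead of the robot, y to its left, z up, the work surface at z = 0. Lengths are in m, angles in rad, forces in N, time in s.
With the tool pointing down it reaches from about 0.425 to 0.925 m from the base axis. Payload 6.8 kg.
Tool frame: the origin (TCP) lies between the finger pads; the fingertips stand r.tip_extent ahead of it and the grasp point (between the pads) lies 5 mm behind it (r.tip_extent is the distance from the TCP to the fingertips, in m); y points along the fingers, x is the direction in which the jaws open and shut, and the axes are right-handed (so a half turn about y gives the same grasp; the last joint's range is limited). The gripper opens to 85 mm and grips with 20 to 120 N. Pads are 22 mm wide; open, the fingers measure 114 mm over their backs; the gripper's body (76 mm by 85 mm) begins 54 mm behind the grasp point. The pads swing forward as they close: fully open they stand 13 mm farther back than shut.
Start: joints at [1.223, 0.477, 0.022, 1.555, -0.011, 1.109, -0.083], TCP at [0.16, -0.656, 0.245] pointing down, gripper open.
Joint ranges: [-2.96, 2.96], [-0.34, 2.1], [-1.41, 1.46], [0.24, 2.44], [-1.37, 4.51], [0.17, 1.92], [-2.96, 2.96]. Speed limits (rad/s): [2.39, 2.39, 3.14, 3.14, 3.14, 3.14, 3.14].

INTERFACE

Orientations are given as a rotation vector (axis times angle).
In Python, from bench import r gives the robot as it stands.
- The arm moves only by the tool send_rows, never from a script. Its argument "plan" is a list of rows, each a list of 5 numbers: the shift along the tool's x, y, z in cm, then the turn about the tool's y in degrees, then the opening, from 0 (shut) to 1 (fully open). In form: [[dx, dy, dz, spin, grip], ...]. A call has 1 to 12 rows; each row shifts and turns the commanded pose from where the row before left it, along the tool's axes as they then stand; what a row does not reach is not made up. A row lasts 1/8 s, in which the tool goes at most 62.5 mm and 10.7 degrees, less where a joint would pass 70% of its speed; a pose out of reach is approached as far as the arm can. A call is refused whole if a number of a shift passes 6.25 or a number of a turn 10.7, either way. A call with a gripper value outside its range is refused whole. The fingers move at their own pace and stop on an object; "force" is the grip in N (left out, the last holds). Time passes only in rows, so rows that do not move let the fingers close. It gives the time, the measured TCP pose, the force and the opening at its end, in the units of the state.
- r.get_obs(): the state, without advancing time (a new reading comes with each control period).
- r.grab_frame(name): name is "scene" or "top"; returns a dict with "image" (400x640x3 uint8, red, green, blue), "camera_matrix" (3x3 intrinsics, pixels), "D" ([k1, k2, p1, p2, k3] as OpenCV has them; the pictures are not rectified), "cam_to_world" (4x4, takes a point from camera to world coordinates). Camera axes: x right, y down, z forward; pixel columns grow to the right and rows downward; lengths in m; the calibration is good to about 2 mm. A picture is of the moment at which its call begins. There is no depth.
- r.hand_in(): hands the job in, once; it reports no verdict.
Trained networks look in the newest picture that a camera, given by its name, has taken for a name from the list of things; names that differ only in an ending like _2 or _b are one class to them, and where a whole thing is asked for, a point or a joint stands for the part that bears it (a point fixed in the world has none). Each returns a list of dicts, best first, with "p" (0 to 1); they miss things now and then, are a little off and sometimes report something else, mostly with a low value. They report only what shows in the picture. A call takes as long as a camera call. They do not tell look-alikes from the thing itself.
- r.recognise(camera, target): "rect" ([left, top, right, bottom] in pixels, round what is visible of it).
The state is a dict: "clock": time; "joints": joint angles; "qvel": joint speeds; "tau": joint torques, N m; "tcp_pos": TCP position; "orientation": TCP orientation; "contact_force": force on the tool from outside, world axes, zero at the start; "moment": the same for the moment, N m; "grip_width": finger opening in m.
Only numpy, scipy, OpenCV 4.12 (cv2) and the standard library are available. Lean on these libraries where they do the work, as an engineer would, in place of code of your own. Each camera call takes 0.05 s, during which the arm holds its last target.

## Working session

There is one attempt and no reset: what is moved stays moved. The work goes in short steps, Python scripts to look and compute and a tool call to move; the robot and the scene stay as the last step left them, time stands still between calls to the robot, and variables do not carry over. Pictures are saved under pics/ and viewed, and the job is handed in when it is done.

Besides the shell and the picture viewer there is one more tool, called as name([rows], argument=value, ...), one row to a line, values as JSON. send_rows: Moves the arm, as the interface text tells. Its arguments: {"type":"object","properties":{"plan":{"type":"array","items":{"type":"array","items":{"type":"number"}}},"force":{"type":"number"}},"required":["plan"]}

```bash
ls; mkdir -p pics; python3 - <<'E'
from bench import r
import cv2,numpy as np
o=r.get_obs()
for k,v in o.items(): print(k,np.round(v,4))
print(r.tip_extent)
for n in ("scene","top"):
    f=r.grab_frame(n); cv2.imwrite(f"pics/{n}0.png",f["image"][:,:,::-1]); print(n,f["camera_matrix"],f["D"],np.round(f["cam_to_world"],4))
    for t in ["portafilter","handle_mid","grinder","fork","prong_ends","yoke","dose_switch","milk_jug","drink_can_a","sugar_jar","tamper","cup","spoon"]:
        print(t,[(np.round(d["rect"],0).tolist(),round(d["p"],2)) for d in r.recognise(n,t)])
E
```

```text
pics
clock 0.0
joints [ 1.2229  0.4778  0.0223  1.5564 -0.0115  1.1093 -0.0831]
qvel [-0.0016 -0.0012  0.0012 -0.0006 -0.0006  0.0011  0.0012]
tau [ 0.00000e+00 -5.96449e+01  1.60850e+00 -2.81202e+01  1.25000e-02
  9.20000e-03  0.00000e+00]
tcp_pos [ 0.1602 -0.6551  0.2443]
orientation [-1.3121  1.0318 -1.0293]
contact_force [-0.7864 -0.2567  0.7234]
moment [ 0.0009  0.0137 -0.0307]
grip_width 0.0855
0.014
scene [[438.63703308   0.         319.89621478]
 [  0.         438.63703308 197.73985218]
 [  0.           0.           1.        ]] [0.01813045 0.         0.         0.         0.        ] [[ 0.604  -0.7059  0.37    0.0971]
 [-0.797  -0.5363  0.2777 -0.3678]
 [ 0.0024 -0.4627 -0.8865  1.2293]
 [ 0.      0.      0.      1.    ]]
portafilter [([300.0, 310.0, 373.0, 346.0], 0.72), ([352.0, 222.0, 387.0, 283.0], 0.7)]
handle_mid [([298.0, 311.0, 372.0, 347.0], 0.93), ([351.0, 220.0, 384.0, 287.0], 0.68)]
grinder [([129.0, 13.0, 294.0, 207.0], 0.73)]
fork [([230.0, 142.0, 279.0, 165.0], 0.73)]
prong_ends [([230.0, 141.0, 278.0, 168.0], 0.78)]
yoke [([232.0, 140.0, 250.0, 153.0], 0.6), 
[... 766 characters left out ...]
]]
portafilter [([381.0, 249.0, 422.0, 296.0], 0.87), ([357.0, 177.0, 391.0, 232.0], 0.81)]
handle_mid [([382.0, 251.0, 422.0, 300.0], 0.81), ([356.0, 184.0, 392.0, 236.0], 0.68)]
grinder [([107.0, 134.0, 281.0, 239.0], 0.92)]
fork [([228.0, 183.0, 276.0, 205.0], 0.78)]
prong_ends [([227.0, 180.0, 276.0, 209.0], 0.5)]
yoke [([272.0, 115.0, 293.0, 145.0], 0.21)]
dose_switch []
milk_jug [([312.0, 121.0, 338.0, 162.0], 0.57)]
drink_can_a [([271.0, 115.0, 292.0, 145.0], 0.64)]
sugar_jar []
tamper [([285.0, 254.0, 304.0, 268.0], 0.46), ([355.0, 184.0, 391.0, 231.0], 0.38)]
cup [([217.0, 253.0, 255.0, 279.0], 0.57)]
spoon [([443.0, 227.0, 462.0, 267.0], 0.76), ([313.0, 121.0, 339.0, 159.0], 0.52)]
```

View pics/scene0.png

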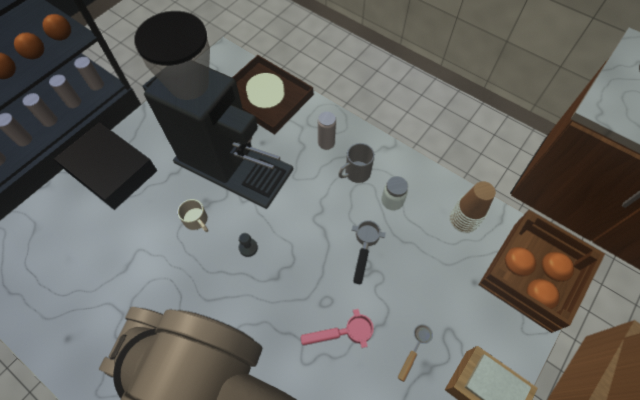

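View pics/top0.png

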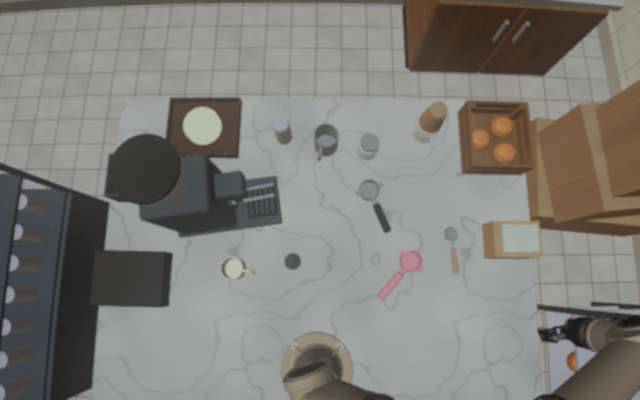

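The black portafilter is at scene (368,235) and top (369,190). Its handle runs to scene (360,280) and top (387,228). The pink look-alike is nearer the base. The fork is on the grinder, at scene about (260,155) and top about (255,195). I'll zoom in.

```bash
python3 - <<'E'
import cv2,numpy as np
s=cv2.imread('pics/scene0.png');t=cv2.imread('pics/top0.png')
def crop(im,x,y,w,h,k): return cv2.resize(im[y:y+h,x:x+w],None,fx=k,fy=k,interpolation=cv2.INTER_CUBIC)
a=crop(s,340,210,60,80,5);b=crop(t,345,170,60,80,5)
cv2.imwrite('pics/pf.png',np.hstack([a,b]))
a=crop(s,210,120,95,80,4);b=crop(t,205,165,95,80,4)
cv2.imwrite('pics/fk.png',np.hstack([a,b]))
E
```

```text
(no output)
```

View pics/pf.png

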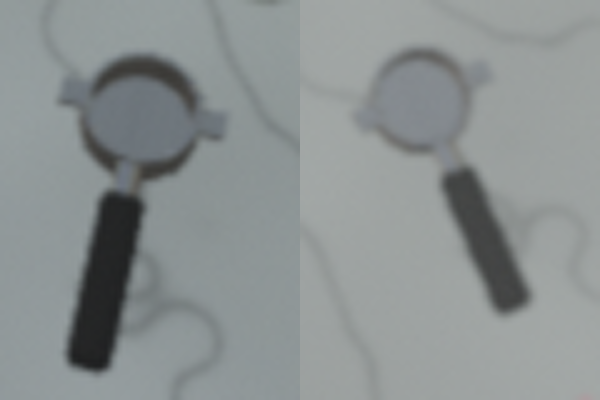

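View pics/fk.png

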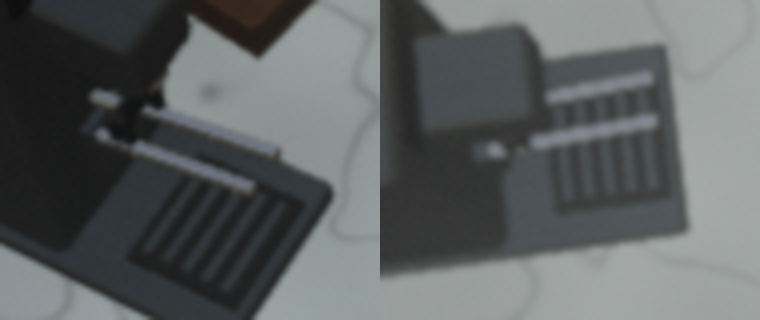

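```bash
cat > h.py <<'E'
import cv2,numpy as np,json,os
from scipy.optimize import least_squares
from scipy.spatial.transform import Rotation as R
CF='cams.json'
if not os.path.exists(CF):
    from bench import r
    json.dump({n:{k:np.array(v).tolist() for k,v in r.grab_frame(n).items() if k!='image'} for n in('scene','top')},open(CF,'w'))
C=json.load(open(CF))
for n in C:
    C[n]={k:np.array(v,float) for k,v in C[n].items()}
def proj(n,P):
    c=C[n];T=np.linalg.inv(c['cam_to_world'])
    p,_=cv2.projectPoints(np.reshape(P,(-1,1,3)).astype(float),cv2.Rodrigues(T[:3,:3])[0],T[:3,3],c['camera_matrix'],c['D'])
    return p[:,0]
def tri(s,t):
    f=lambda X:np.r_[proj('scene',X)[0]-s,proj('top',X)[0]-t]
    q=least_squares(f,[0.5,0,0.1]);return q.x,np.abs(q.fun).max()
E
python3 - <<'E'
from h import *
np.set_printoptions(precision=4,suppress=True)
s=cv2.imread('pics/scene0.png');t=cv2.imread('pics/top0.png')
def blob(im,x0,y0,x1,y1):
    g=im[y0:y1,x0:x1].max(2)<95
    n,l,st,c=cv2.connectedComponentsWithStats(g.astype(np.uint8))
    i=1+st[1:,4].argmax(); 
    ys,xs=np.nonzero(l==i);P=np.c_[xs,ys].astype(np.float32)+[x0,y0]
    return c[i]+[x0,y0],cv2.minAreaRect(P.astype(np.float32)),st[i,4]
a=blob(s,345,247,385,290);b=blob(t,365,202,400,240)
print(a,b)
print('handle',tri(a[0],b[0]))
for nm,p,q in [('disc',(368,233.5),(369,190)),('hnear',(364.6,248.6),(376.6,204.4)),('hfar',(357.8,283.6),(387.2,231.4)),
 ('prR',(279.5,158),(274,195)),('prL',(273.2,166.7),(274,195)),('prA_far',(279.5,157.8),(273,184))]:
    print(nm,*tri(p,q))
E
```

```text
(array([360.6667, 265.595 ]), ((360.73529052734375, 265.441162109375), (9.002614974975586, 36.33585739135742), 12.528807640075684), np.int32(321)) (array([381.4819, 217.4145]), ((381.5464172363281, 217.47938537597656), (29.140438079833984, 6.701284885406494), 66.03751373291016), np.int32(193))
handle (array([ 0.4954, -0.2153,  0.0232]), np.float64(0.361809129148952))
disc [ 0.5924 -0.1749  0.0175] 0.4764608190431261
hnear [ 0.5376 -0.1972  0.0412] 0.5944623861587957
hfar [ 0.4505 -0.237   0.0087] 0.6699292292985604
prR [0.5428 0.1224 0.2055] 4.674607374951563
prL [0.5409 0.135  0.159 ] 0.7039497105453734
prA_far [0.5752 0.1395 0.1593] 0.5686522953912743
```

```bash
cat >> h.py <<'E'
def forkT(x,y,yaw):
    T=np.eye(4);T[:3,:3]=R.from_euler('z',yaw).as_matrix()@R.from_euler('y',0.2).as_matrix();T[:3,3]=[x,y,.14];return T
def pfT(x,y,yaw,z=0):
    T=np.eye(4);T[:3,:3]=R.from_euler('z',yaw).as_matrix();T[:3,3]=[x,y,z];return T
def ap(T,P): return np.reshape(P,(-1,3))@T[:3,:3].T+T[:3,3]
def draw(im,n,P,col,k,off,close=False):
    p=((proj(n,P)-off+.5)*k-.5)*16
    cv2.polylines(im,[np.round(p).astype(np.int32).reshape(-1,1,2)],close,col,1,cv2.LINE_AA,4)
def pflines(T):
    a=np.linspace(0,2*np.pi,40)
    L=[ap(T,np.c_[rr*np.cos(a),rr*np.sin(a),0*a+z]) for rr,z in((.034,0),(.036,.034))]
    for z in(.013,.035): L.append(ap(T,[[-.055,.013,z],[-.16,.013,z],[-.16,-.013,z],[-.055,-.013,z],[-.055,.013,z]]))
    return L
def forklines(T):
    L=[]
    for y in(.017,-.017):
        L.append(ap(T,[[0.02,y-.005,0],[-.105,y-.005,0],[-.105,y+.005,0],[.02,y+.005,0]]))
        L.append(ap(T,[[-.105,y-.005,0],[-.105,y-.005,-.01],[-.105,y+.005,-.01],[-.105,y+.005,0]]))
    return L
E
python3 - <<'E'
from h import *
np.set_printoptions(precision=4,suppress=True)
obsv=[('scene',(273.2,166.7),'f',(-.105,.017,-.002)),('scene',(279.5,158),'f',(-.105,-.017,-.002)),
('top',(274,195),'f',(-.105,.017,0)),('top',(273,184),'f',(-.105,-.017,0)),
('top',(276.3,176.3),'g',(-.225,-.085,.022)),('top',(282,222.5),'g',(-.225,.085,.022)),
('scene',(293,167),'g',(-.225,-.085,.022)),('scene',(268,205),'g',(-.225,.085,.022))]
def f(v):
    T=forkT(*v[:3]);out=[]
    G=pfT(v[0]+v[3]*np.cos(v[2]),v[1]+v[3]*np.sin(v[2]),v[2])
    for n,p,k,P in obsv: out.append(proj(n,ap(T if k=='f' else G,P))[0]-p)
    return np.ravel(out)
q=least_squares(f,[.55,.24,1.7,.1],loss='soft_l1');print(q.x);print(q.fun.reshape(-1,2))
ob2=[('scene',(360.67,265.6),(-.1075,0,.024)),('top',(381.48,217.4),(-.1075,0,.024)),('scene',(357.8,283.6),(-.16,0,.024)),('top',(387.2,231.4),(-.16,0,.03)),
('scene',(368.2,233.2),(0,0,.034)),('top',(369,190),(0,0,.034))]
g=lambda v:np.ravel([proj(n,ap(pfT(*v),P))[0]-p for n,p,P in ob2])
q2=least_squares(g,[.59,-.17,.4,0]);print(q2.x);print(q2.fun.reshape(-1,2))
json.dump({'fork':q.x.tolist(),'pf':q2.x.tolist()},open('pose.json','w'))
out=[]
for n,o in(('scene',(340,210)),('top',(345,170))):
    im=cv2.imread(f'pics/{n}0.png')[o[1]:o[1]+80,o[0]:o[0]+60];im=cv2.resize(im,None,fx=6,fy=6,interpolation=cv2.INTER_CUBIC)
    for L in pflines(pfT(*q2.x[:3])): draw(im,n,L,(0,255,0),6,np.array(o))
    out.append(im)
cv2.imwrite('pics/pf_fit.png',np.hstack(out))
out=[]
for n,o in(('scene',(210,120)),('top',(205,165))):
    im=cv2.imread(f'pics/{n}0.png')[o[1]:o[1]+90,o[0]:o[0]+95];im=cv2.resize(im,None,fx=4,fy=4,interpolation=cv2.INTER_CUBIC)
    for L in forklines(forkT(*q.x[:3])): draw(im,n,L,(0,255,0),4,np.array(o))
    out.append(im)
cv2.imwrite('pics/fk_fit.png',np.hstack(out))
E
```

```text
[0.5414 0.2389 1.7273 0.1204]
[[-0.5346  0.4873]
 [-0.7519  0.3241]
 [ 0.4453 -0.7607]
 [ 0.1256 -0.3983]
 [ 0.0074 -1.8359]
 [ 0.3816 -0.1704]
 [ 0.286  -1.1835]
 [-2.2734  2.4414]]
[ 0.5958 -0.1735  0.4073 -0.0146]
[[-0.1546  1.4054]
 [-0.1757 -0.2123]
 [-0.9174  0.6252]
 [ 0.7153 -0.4388]
 [-0.3182 -0.8094]
 [-0.053  -1.5395]]
```

View pics/pf_fit.png

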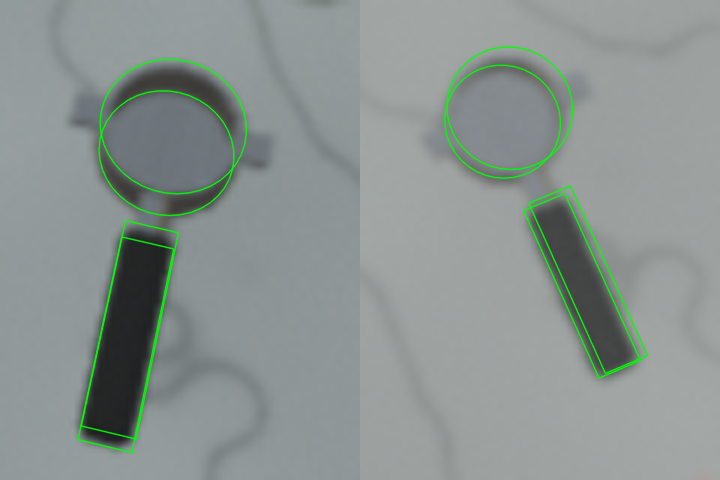

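View pics/fk_fit.png

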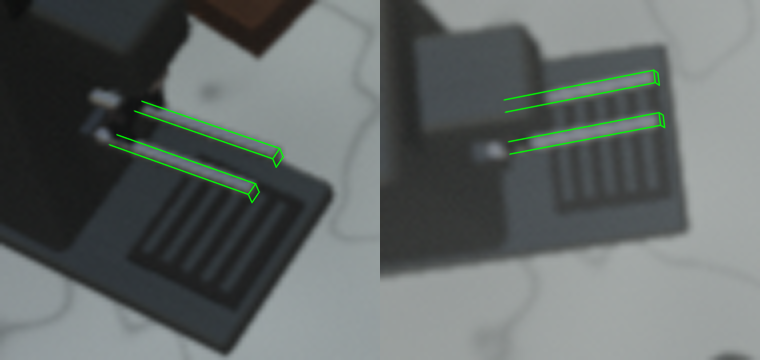

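```bash
cat >> h.py <<'E'
def mask(n,polys,off,w,h,k=8,sig=0.8):
    m=np.zeros((h*k,w*k),np.uint8)
    for P in polys:
        p=(proj(n,P)-off+.5)*k-.5
        cv2.fillConvexPoly(m,cv2.convexHull(np.round(p*16).astype(np.int32)),255,cv2.LINE_AA,4)
    return cv2.GaussianBlur(cv2.resize(m,(w,h),interpolation=cv2.INTER_AREA).astype(np.float32)/255,(0,0),sig)
def box(T,x0,x1,y0,y1,z0,z1):
    return ap(T,[[x,y,z] for x in(x0,x1) for y in(y0,y1) for z in(z0,z1)])
def res(ims,polyf,wins,sig=0.8):
    out=[]
    for n,(x,y,w,h) in wins.items():
        im=ims[n][y:y+h,x:x+w].astype(np.float32)
        m=mask(n,polyf,np.array([x,y]),w,h,sig=sig)
        A=np.c_[m.ravel(),np.ones(m.size)]
        c,*_=np.linalg.lstsq(A,im.ravel(),rcond=None)
        out.append((A@c-im.ravel())/abs(c[0]))
    return sum((o**2).sum() for o in out)
E
python3 - <<'E'
from h import *
from scipy.optimize import minimize
np.set_printoptions(precision=4,suppress=True)
J=json.load(open('pose.json'))
ims={n:cv2.imread(f'pics/{n}0.png').max(2) for n in('scene','top')}
hw={'scene':(346,251,28,42),'top':(368,207,32,34)}
def hp(v):
    return [box(pfT(*v),-.16,-.055,-.013,.013,.013,.035)]
for W in (hw,{'scene':hw['scene']},{'top':hw['top']}):
    q=minimize(lambda v:res(ims,hp(v),W),[.593,-.175,.40],method='Nelder-Mead',options=dict(xatol=1e-5,fatol=1e-4,initial_simplex=np.array([[.593,-.175,.4],[.6,-.175,.4],[.593,-.168,.4],[.593,-.175,.45]])))
    print('pf',q.x,q.fun, 'mid',ap(pfT(*q.x),[-.1075,0,.024]))
    if W is hw: J['pf']=q.x.tolist();b=q.x
q=minimize(lambda v:res(ims,hp(v),hw),[*b,.005],method='Nelder-Mead',options=dict(initial_simplex=np.array([[*b,.003],[*(b+[.006,0,0]),.003],[*(b+[0,.006,0]),.003],[*(b+[0,0,.05]),0],[*b,.01]])));print('freez',q.x,q.fun)
fw={'scene':(250,145,34,28),'top':(250,175,30,28)}
fp=lambda v:[box(forkT(*v),-.105,.0,y-.005,y+.005,-.01,0) for y in(.017,-.017)]
b=np.array(J['fork'][:3])
for W in (fw,{'scene':fw['scene']},{'top':fw['top']}):
    q=minimize(lambda v:res(ims,fp(v),W),b,method='Nelder-Mead',options=dict(xatol=1e-5,fatol=1e-4,initial_simplex=np.array([b,b+[.006,0,0],b+[0,-.006,0],b+[0,0,-.04]])))
    print('fork',q.x,q.fun,'ends',ap(forkT(*q.x),[-.105,0,0]))
    if W is fw: J['fork']=q.x.tolist()
json.dump(J,open('pose.json','w'))
out=[]
for n,o,L in(('scene',(340,210),pflines(pfT(*J['pf']))),('top',(345,170),pflines(pfT(*J['pf']))),('scene',(235,130),forklines(forkT(*J['fork']))),('top',(235,155),forklines(forkT(*J['fork'])))):
    im=cv2.imread(f'pics/{n}0.png')[o[1]:o[1]+80,o[0]:o[0]+50];im=cv2.resize(im,None,fx=4,fy=4,interpolation=cv2.INTER_CUBIC)
    for l in L: draw(im,n,l,(0,255,0),4,np.array(o))
    out.append(im)
cv2.imwrite('pics/fit2.png',np.hstack(out))
E
```

```text
pf [ 0.597  -0.1734  0.3936] 17.149900132505593 mid [[ 0.4977 -0.2146  0.024 ]]
pf [ 0.5979 -0.1737  0.3931] 5.709678349912374 mid [[ 0.4986 -0.2149  0.024 ]]
pf [ 0.5952 -0.1728  0.3937] 8.040775514321648 mid [[ 0.4959 -0.214   0.024 ]]
freez [ 0.5983 -0.1731  0.3954 -0.0062] 15.465403186245839
fork [0.5494 0.2486 1.6512] 2360.080063397972 ends [[0.5577 0.146  0.1609]]
fork [0.5507 0.239  1.7451] 965.2144248418133 ends [[0.5685 0.1377 0.1609]]
fork [0.5423 0.2466 1.7154] 414.31706089469753 ends [[0.5571 0.1448 0.1609]]
```

View pics/fit2.png

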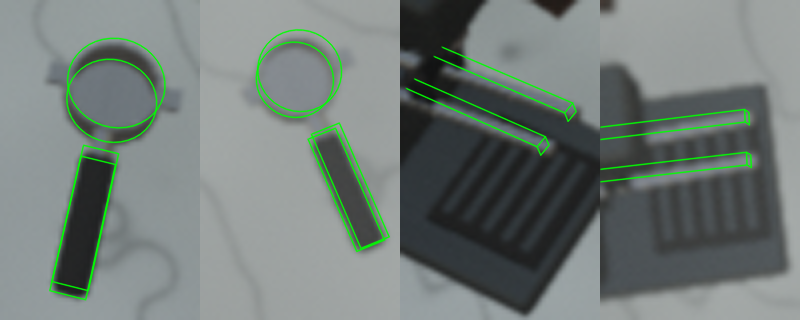

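Portafilter fit is good: about (0.597, -0.1735), yaw 0.394, height close to 0. The intensity fit for the fork was pulled off by the bright counter, so I'll measure it by hand from an enlarged view.

```bash
python3 - <<'E'
import cv2,numpy as np
for n,o,w,h in(('scene',(228,138),60,40),('top',(220,175),64,40)):
    im=cv2.imread(f'pics/{n}0.png')[o[1]:o[1]+h,o[0]:o[0]+w];k=12
    im=cv2.resize(im,None,fx=k,fy=k,interpolation=cv2.INTER_NEAREST);im=cv2.convertScaleAbs(im,alpha=1.3)
    for i in range(0,w,5):
        cv2.putText(im,str(o[0]+i),(i*k,8),0,.32,(0,255,255));cv2.line(im,(i*k+6,10),(i*k+6,16),(0,255,255))
    for i in range(0,h,5): cv2.putText(im,str(o[1]+i),(0,i*k+10),0,.32,(0,255,255))
    cv2.imwrite(f'pics/z_{n}.png',im)
E
```

```text
(no output)
```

View pics/z_scene.png

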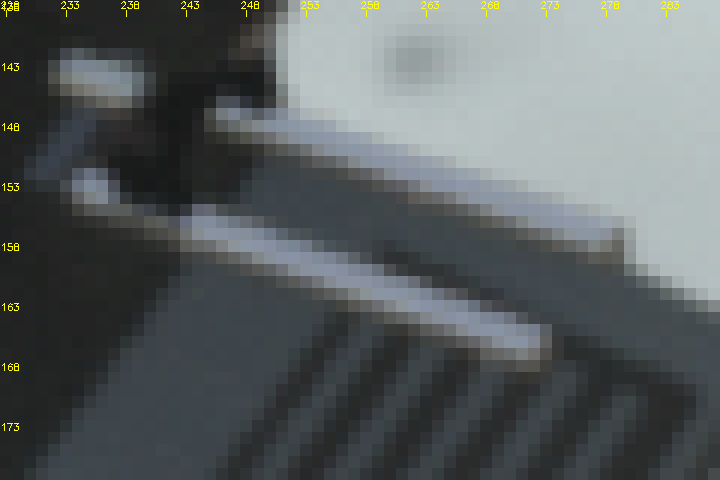

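View pics/z_top.png

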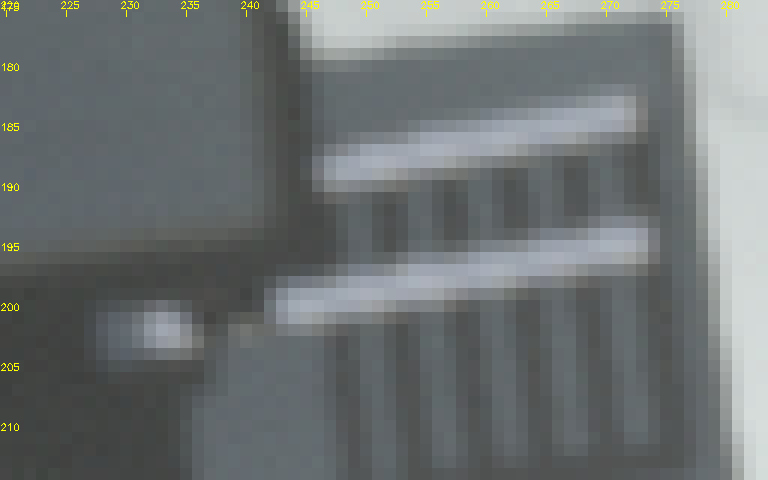

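```bash
python3 - <<'E'
from h import *
np.set_printoptions(precision=4,suppress=True)
J=json.load(open('pose.json'))
# ends, then line points
E=[('scene',(272.9,165.8),.017),('scene',(278.9,156.3),-.017),('top',(273.7,194.35),.017),('top',(272.5,183.9),-.017)]
Lp=[('scene',(244.2,156),.017),('scene',(251.7,147.5),-.017),('scene',(252.5,158.2),.017),('top',(247.8,188.5),-.017),('top',(243.7,200.1),.017)]
def f(v):
    T=forkT(*v[:3]);T[2,3]+=v[3] if len(v)>3 else 0;o=[]
    for n,p,y in E: o+=list(proj(n,ap(T,[-.105,y,0]))[0]-p)
    for n,p,y in Lp:
        a,b=proj(n,ap(T,[[-.105,y,0],[-.02,y,0]]));d=(b-a)/np.linalg.norm(b-a)
        w=np.array(p)-a;o.append(d[0]*w[1]-d[1]*w[0])
    return o
for x0 in([.541,.239,1.72],[.541,.239,1.72,0]):
    q=least_squares(f,x0);print(q.x,'\n',q.fun, 'ends',ap(forkT(*q.x[:3]),[-.105,0,0]))
    if len(x0)==3:J['fork']=q.x.tolist()
json.dump(J,open('pose.json','w'))
out=[]
for n,o in(('scene',(228,138)),('top',(220,175))):
    im=cv2.imread(f'pics/{n}0.png')[o[1]:o[1]+40,o[0]:o[0]+60];im=cv2.resize(im,None,fx=12,fy=12,interpolation=cv2.INTER_NEAREST)[:300]
    for l in forklines(forkT(*J['fork'])): draw(im,n,l,(0,255,0),12,np.array(o))
    out.append(im)
cv2.imwrite('pics/fit3.png',np.vstack(out))
E
```

```text
[0.543  0.2409 1.7294] 
 [-0.5161  0.1882 -0.4501  0.8247  0.1485 -0.7007  0.0095 -0.8777  0.0587
  0.4862  0.7407 -0.5083 -0.5616] ends [[0.5593 0.1392 0.1609]]
[0.5403 0.2386 1.7321 0.0074] 
 [-0.692  -0.202  -0.6125  0.3689  0.5622 -0.4512  0.3821 -0.6968 -0.1633
  0.1911  0.4934 -0.1935 -0.1601] ends [[0.5569 0.137  0.1609]]
```

View pics/fit3.png

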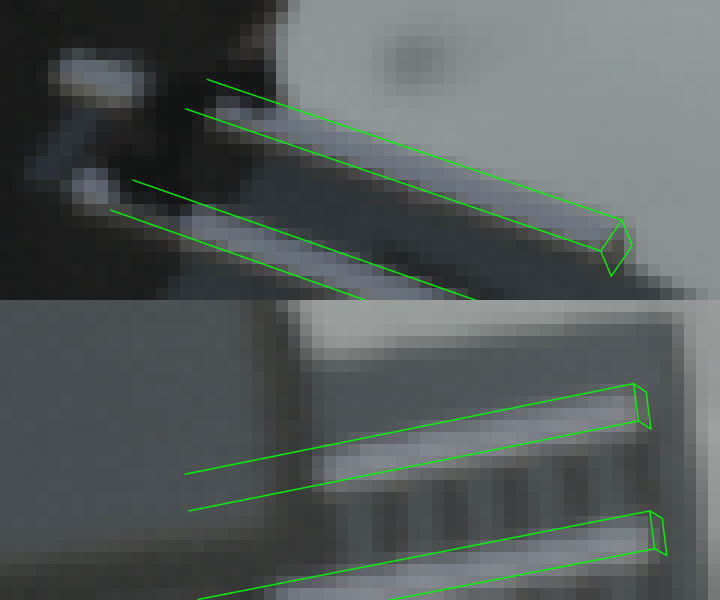

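```bash
cat >> h.py <<'E'
def tool(o):
    M=R.from_rotvec(o['orientation']).as_matrix();return np.array(o['tcp_pos']),M
E
python3 - <<'E'
from h import *
from bench import r
np.set_printoptions(precision=4,suppress=True)
p,M=tool(r.get_obs());print(p);print(M)
J=json.load(open('pose.json'));print(J)
T=pfT(*J['pf']);g=ap(T,[-.1075,0,.024])[0]
hx=T[:3,0]
# tool z should be along +-handle dir
for s in(1,-1):
    d=s*hx; a=np.degrees(np.arctan2(np.dot(np.cross(M[:,2],d),M[:,1]),np.dot(M[:,2],d)));print('spin for tool z=',s,'handle x:',a)
print('target',g,'delta in tool cm',M.T@(g-p)*100)
E
```

```text
[ 0.1603 -0.6557  0.2453]
[[ 0.2375  0.      0.9714]
 [-0.9714 -0.      0.2375]
 [ 0.     -1.      0.    ]]
{'fork': [0.543020962260158, 0.24085442398424092, 1.7294392828900351], 'pf': [0.5969976737459907, -0.17337561935080284, 0.3936059229105566]}
spin for tool z= 1 handle x: -8.81160287984801
spin for tool z= -1 handle x: 171.188397120152
target [ 0.4977 -0.2146  0.024 ] delta in tool cm [-34.8344  22.1315  43.2499]
```

send_rows([
  [-2.9,0,3.6,0,1],
  [-2.9,0,3.6,0,1],
  [-2.9,0,3.6,0,1],
  [-2.9,0,3.6,0,1],
  [-2.9,0,3.6,0,1],
  [-2.9,0,3.6,0,1],
  [-2.9,0,3.6,0,1],
  [-2.9,0,3.6,0,1],
  [-2.9,0,3.6,0,1],
  [-2.9,0,3.6,0,1],
  [-2.9,0,3.6,0,1],
  [-2.9,0,3.6,0,1],
])

```text
clock: 3.0
tcp_pos: [0.4982, -0.2139, 0.2456]
orientation: [-1.313, 1.03, -1.031]
contact_force: [0.4, -1.0, 0.4]
grip_width: 0.0852
```

send_rows([
  [0,3,0,-4.4,1],
  [0,3,0,-4.4,1],
  [0,3,0,0,1],
  [0,2,0,0,1],
  [0,0,0,0,1],
])

```text
clock: 3.62
tcp_pos: [0.4963, -0.2148, 0.1341]
orientation: [-1.371, 0.917, -0.912]
contact_force: [0.0, 0.6, 0.1]
grip_width: 0.0856
```

```bash
cat > st.py <<'E'
from h import *
from bench import r
np.set_printoptions(precision=4,suppress=True)
o=r.get_obs();p,M=tool(o);print('clk',o['clock'],'tcp',p,'grip',o['grip_width'],'F',np.array(o['contact_force']),'yawz',np.arctan2(M[1,2],M[0,2]),'ydown',M[:,1])
J=json.load(open('pose.json'))
E
cat > g.py <<'E'
from st import *
g=ap(pfT(*J['pf']),[-.1075,0,.024])[0];print('delta tool cm',M.T@(g-p)*100,'dyaw deg',np.degrees(J['pf'][2]-np.arctan2(M[1,2],M[0,2])))
E
python3 g.py
```

```text
clk 3.625 tcp [ 0.4963 -0.2148  0.1341] grip 0.0855538139880826 F [0.03   0.59   0.0748] yawz 0.39338434024038194 ydown [-0.0028  0.0011 -1.    ]
delta tool cm [ 0.0634 11.0066  0.1594] dyaw deg 0.012695751814249165
```

send_rows([
  [0.06,3,0.1,0,1],
  [0,3,0.05,0,1],
  [0,3,0,0,1],
  [0,1.5,0,0,1],
  [0,0.7,0,0,1],
  [0,0,0,0,1],
])

```text
clock: 4.38
tcp_pos: [0.4994, -0.2152, 0.0238]
orientation: [-1.37, 0.914, -0.915]
contact_force: [0.1, -0.3, -0.6]
grip_width: 0.0854
```

```bash
cat > pic.py <<'E'
import sys
from st import *
tag=sys.argv[1];x,y=float(sys.argv[2]),float(sys.argv[3]);z=float(sys.argv[4]);out=[]
for n in('scene','top'):
    im=r.grab_frame(n)['image'][:,:,::-1].copy();cv2.imwrite(f'pics/{n}_{tag}.png',im)
    c=np.round(proj(n,[x,y,z])[0]).astype(int);x0=max(0,c[0]-40);y0=max(0,c[1]-45)
    out.append(cv2.resize(im[y0:y0+90,x0:x0+80],None,fx=5,fy=5,interpolation=cv2.INTER_CUBIC));print(n,'off',x0,y0)
cv2.imwrite(f'pics/c_{tag}.png',np.hstack(out))
E
python3 pic.py a .53 -.2 .05
```

```text
clk 4.375 tcp [ 0.4994 -0.2152  0.0238] grip 0.08537029090736753 F [ 0.1218 -0.2901 -0.6266] yawz 0.39328160249079314 ydown [ 0.0007 -0.0003 -1.    ]
scene off 324 205
top off 338 161
```

View pics/c_a.png

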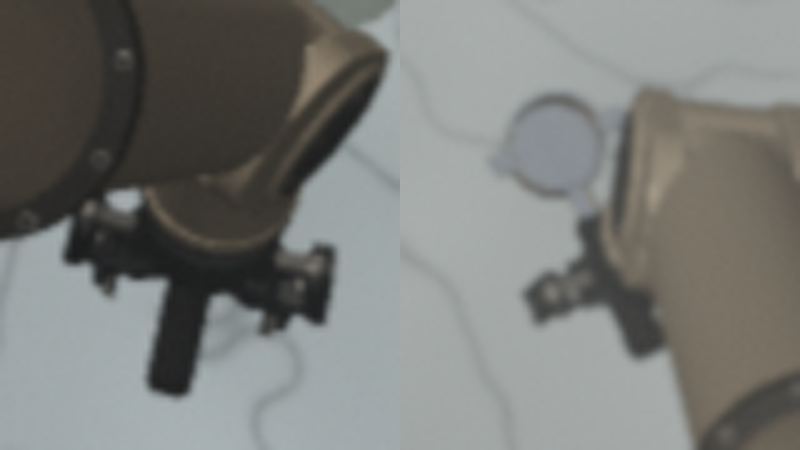

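The handle lies between the open fingers in both views. I'll close with a light grip.

send_rows([
  [0,0,0,0,0],
  [0,0,0,0,0],
  [0,0,0,0,0],
  [0,0,0,0,0],
  [0,0,0,0,0],
  [0,0,0,0,0],
], force=20)

```text
clock: 5.22
tcp_pos: [0.4988, -0.2149, 0.0233]
orientation: [-1.37, 0.915, -0.914]
contact_force: [-1.3, 1.0, 2.0]
grip_width: 0.0259
```

send_rows([
  [0,-0.5,0,0,0],
  [0,-0.5,0,0,0],
  [0,-0.6,0,0,0],
  [0,-0.6,0,0,0],
  [0,-0.6,0,0,0],
  [0,0,0,0,0],
])

```text
clock: 5.98
tcp_pos: [0.4989, -0.2153, 0.0518]
orientation: [-1.37, 0.915, -0.915]
contact_force: [-0.5, -0.7, -1.8]
grip_width: 0.0251
```

```bash
python3 pic.py b .53 -.2 .05
```

```text
clk 5.975 tcp [ 0.4989 -0.2153  0.0518] grip 0.02511948340898016 F [-0.4995 -0.6725 -1.8086] yawz 0.3931626756266795 ydown [ 0.0003 -0.0004 -1.    ]
scene off 324 205
top off 338 161
```

View pics/c_b.png

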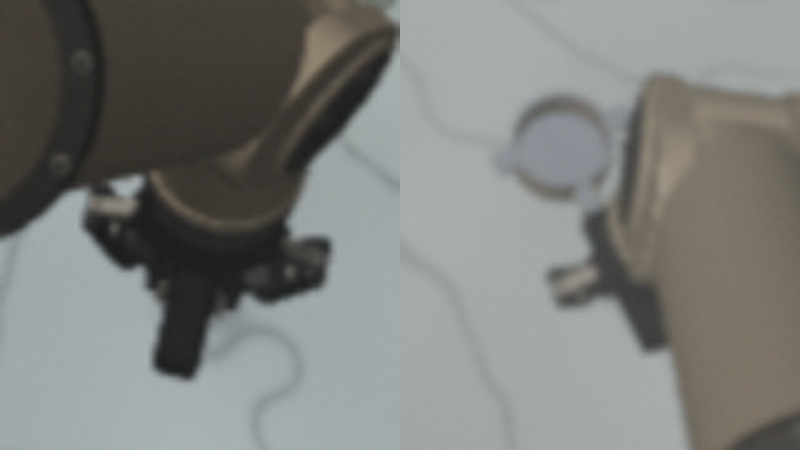

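Force of −1.8 N matches the handle's share of the weight, so the portafilter pivoted nose-down by about 0.2 rad, as the basket ellipse in the top view also shows. Now I'll clamp firmly and lift.

send_rows([
  [0,0,0,0,0],
  [0,0,0,0,0],
  [0,0,0,0,0],
  [0,-1,0,0,0],
  [0,-2,0,0,0],
  [0,-3,0,0,0],
  [0,-3,0,0,0],
  [0,-3,0,0,0],
  [0,-3,0,0,0],
  [0,-2,0,0,0],
  [0,-1.3,0,0,0],
  [0,0,0,0,0],
], force=100)

```text
clock: 7.58
tcp_pos: [0.4991, -0.215, 0.2348]
orientation: [-1.37, 0.914, -0.915]
contact_force: [0.1, 0.6, -5.4]
grip_width: 0.0242
```

```bash
python3 pic.py c .53 -.2 .22
cat > f.py <<'E'
import sys
from st import *
c,h=float(sys.argv[1]),float(sys.argv[2]); gx,gz=-.1064,.0283
F=forkT(*J['fork']); g=ap(F,[c+gx,0,gz+h])[0]-[0,0,.005]
print('target tcp',g,'delta world cm',(g-p)*100,'delta tool cm',M.T@(g-p)*100,'spin',-np.degrees(J['fork'][2]-np.arctan2(M[1,2],M[0,2])))
E
python3 f.py -.15 .02
```

```text
clk 7.575 tcp [ 0.4991 -0.215   0.2348] grip 0.024181794955417706 F [ 0.1002  0.5993 -5.43  ] yawz 0.3935725278869351 ydown [ 0.0008 -0.0004 -1.    ]
scene off 330 181
top off 347 150
clk 7.675 tcp [ 0.4983 -0.2148  0.2334] grip 0.024223534171994385 F [-1.0692  0.8321 -5.21  ] yawz 0.39352537212269045 ydown [-0.0017  0.0005 -1.    ]
target tcp [0.5812 0.0022 0.2333] delta world cm [ 8.2937 21.7004 -0.0112] delta tool cm [-16.8615   0.0085  15.9807] spin -76.54222887978531
```

View pics/c_c.png

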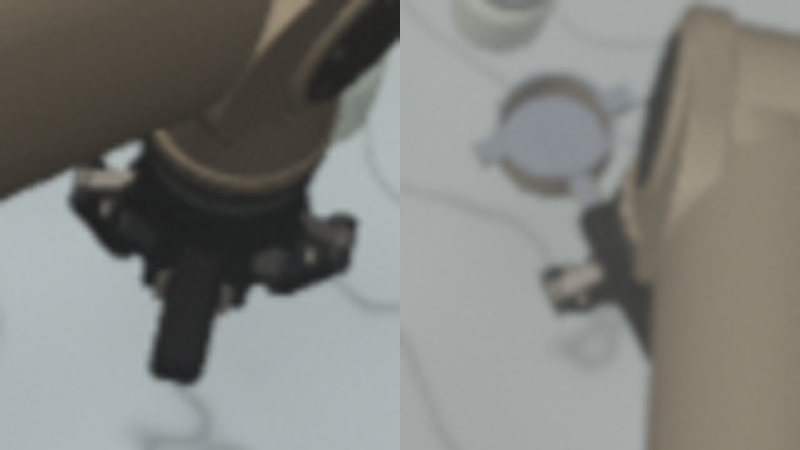

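send_rows([
  [0,0,0,-5,0],
  [0,0,0,-7,0],
  [0,0,0,-7,0],
  [0,0,0,-7,0],
  [0,0,0,-7,0],
  [0,0,0,-7,0],
  [0,0,0,-7,0],
  [0,0,0,-7,0],
  [0,0,0,-7,0],
  [0,0,0,-7,0],
  [0,0,0,-5,0],
  [0,0,0,-3.5,0],
])

```text
clock: 9.18
tcp_pos: [0.4986, -0.215, 0.2332]
orientation: [-1.566, -0.125, 0.127]
contact_force: [0.5, 0.3, -5.0]
grip_width: 0.0244
```

send_rows([
  [0.7,0,1.2,0,0],
  [1.4,0,2.4,0,0],
  [1.4,0,2.4,0,0],
  [1.4,0,2.4,0,0],
  [1.4,0,2.4,0,0],
  [1.4,0,2.4,0,0],
  [1.4,0,2.4,0,0],
  [1.4,0,2.4,0,0],
  [0.7,0,1.2,0,0],
  [0.4,0,0.9,0,0],
  [0,0,0,0,0],
  [0,0,0,0,0],
])

```text
clock: 10.68
tcp_pos: [0.5816, 0.0004, 0.2341]
orientation: [-1.568, -0.122, 0.123]
contact_force: [-0.2, -0.3, -5.0]
grip_width: 0.0242
```

```bash
python3 f.py -.15 .02;  python3 pic.py d .55 .14 .18
```

```text
clk 10.675 tcp [0.5816 0.0004 0.2341] grip 0.024174335521920703 F [-0.1747 -0.3323 -5.0382] yawz 1.7270163362333233 ydown [-0.0005 -0.0009 -1.    ]
target tcp [0.5812 0.0022 0.2333] delta world cm [-0.0443  0.1779 -0.0831] delta tool cm [-0.016   0.083   0.1827] spin -0.13882461741492114
clk 10.675 tcp [0.5816 0.0004 0.2341] grip 0.024174335521920703 F [-0.1747 -0.3323 -5.0382] yawz 1.7270163362333233 ydown [-0.0005 -0.0009 -1.    ]
scene off 233 115
top off 232 145
```

View pics/c_d.png

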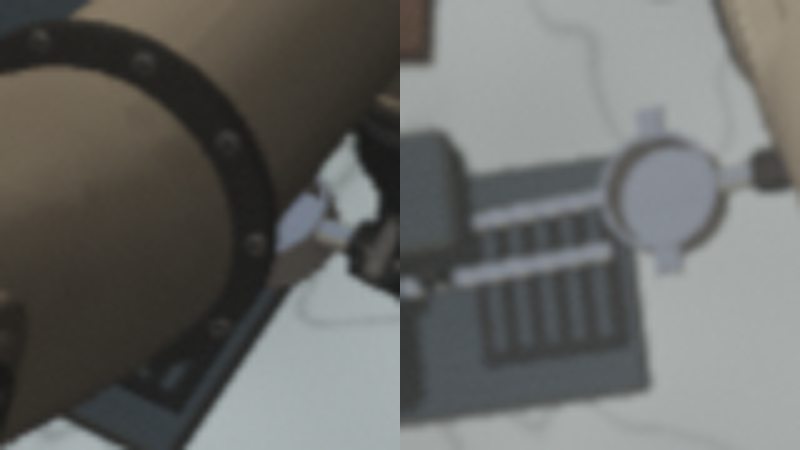

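```bash
cat > ov.py <<'E'
import sys
from st import *
# args: img tag, tilt ; draws PF predicted from tcp and fork on top
tag=sys.argv[1];t=float(sys.argv[2]);out=[]
yaw=np.arctan2(M[1,2],M[0,2])
Rm=R.from_euler('z',yaw).as_matrix()@R.from_euler('y',t).as_matrix()
T=np.eye(4);T[:3,:3]=Rm;T[:3,3]=p+[0,0,.005]-Rm@[-.1064,0,.0283]
Ft=np.linalg.inv(forkT(*J['fork']))@T
print('pf in fork',Ft[:3,3],'yaw err deg',np.degrees(np.arctan2(Ft[1,0],Ft[0,0])))
im=cv2.imread(f'pics/top_{tag}.png');n='top';x0,y0=215,150;k=6
im=cv2.resize(im[y0:y0+80,x0:x0+100],None,fx=k,fy=k,interpolation=cv2.INTER_CUBIC)
for l in forklines(forkT(*J['fork'])): draw(im,n,l,(0,255,0),k,np.array([x0,y0]))
for l in pflines(T): draw(im,n,l,(0,0,255),k,np.array([x0,y0]))
cv2.imwrite(f'pics/ov_{tag}.png',im)
E
python3 ov.py d .205
```

```text
clk 10.775 tcp [0.5817 0.0005 0.2342] grip 0.024214003061920095 F [ 0.6858  0.0225 -4.5761] yawz 1.7268713626284309 ydown [-0.0002 -0.0007 -1.    ]
pf in fork [-0.1521 -0.0005  0.0201] yaw err deg -0.14405200952506908
```

View pics/ov_d.png

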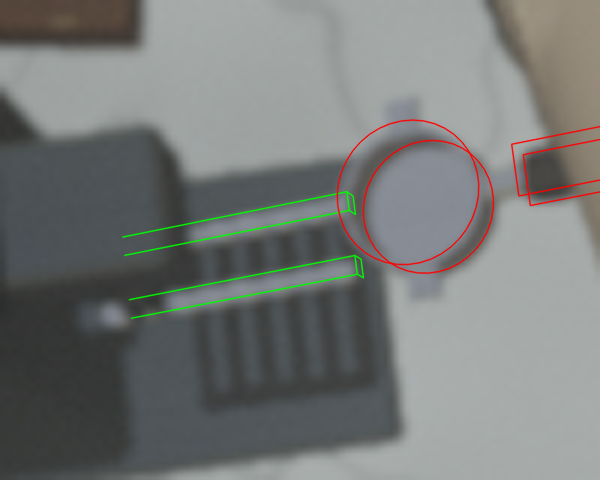

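Relative to the top view, the predicted portafilter and fork show the same offset of about 0.5 px, so they line up with each other. I'll go in along the slope, 20 mm above the prongs.

send_rows([
  [0,0.1,0.5,-0.1,0],
  [0,0.2,1,0,0],
  [0,0.3,1.5,0,0],
  [0,0.3,1.5,0,0],
  [0,0.3,1.5,0,0],
  [0,0.3,1.5,0,0],
  [0,0.2,1,0,0],
  [0,0.2,1,0,0],
  [0,0.1,0.4,0,0],
  [0,0,0,0,0],
  [0,0,0,0,0],
])

```text
clock: 12.15
tcp_pos: [0.5664, 0.0987, 0.2143]
orientation: [-1.568, -0.125, 0.124]
contact_force: [0.8, 0.1, -5.6]
grip_width: 0.0247
```

```bash
python3 pic.py e .55 .18 .18; python3 ov.py e .205
```

```text
clk 12.15 tcp [0.5664 0.0987 0.2143] grip 0.02471022370633071 F [ 0.7704  0.1406 -5.5992] yawz 1.7293464959226186 ydown [ 0.0002 -0.0004 -1.    ]
scene off 222 108
top off 219 145
clk 12.25 tcp [0.5664 0.0988 0.2143] grip 0.024065405975953507 F [ 0.0736 -0.4201 -5.4874] yawz 1.7293952128843098 ydown [ 0.0001 -0.0003 -1.    ]
pf in fork [-0.0506 -0.0006  0.0203] yaw err deg -0.0024721846889045503
```

View pics/ov_e.png

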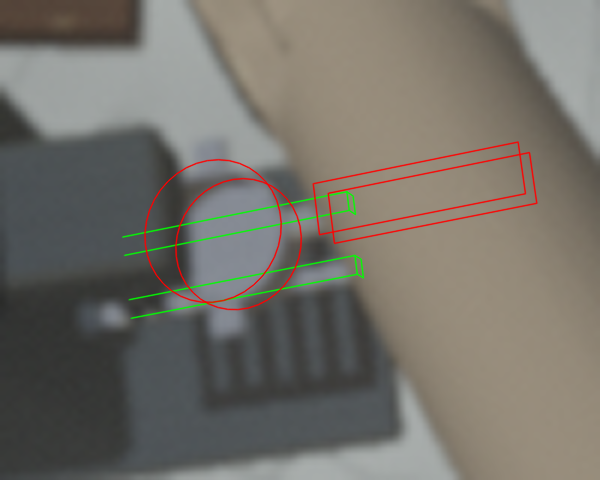

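View pics/scene_e.png

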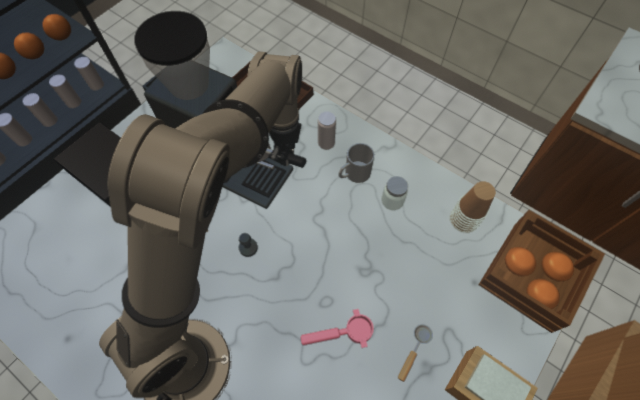

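send_rows([
  [0,0.5,0,0,0],
  [0,0.5,0,0,0],
  [0,0.3,0,0,0],
  [0,0.1,0,0,0],
  [0,0,0,0,0],
])

```text
clock: 12.88
tcp_pos: [0.5662, 0.0994, 0.2003]
orientation: [-1.567, -0.125, 0.125]
contact_force: [0.0, -0.1, -5.8]
grip_width: 0.0244
```

send_rows([
  [0,0.1,0,0,0],
  [0,0.1,0,0,0],
  [0,0,0,0,0],
])

```text
clock: 13.25
tcp_pos: [0.5662, 0.0994, 0.1982]
orientation: [-1.567, -0.125, 0.125]
contact_force: [0.4, -0.2, -4.3]
grip_width: 0.0241
```

send_rows([
  [0,0.1,0,0,0],
  [0,0,0,0,0],
])

```text
clock: 13.5
tcp_pos: [0.5662, 0.0994, 0.1972]
orientation: [-1.567, -0.125, 0.125]
contact_force: [-0.0, -0.2, -5.3]
grip_width: 0.0245
```

send_rows([
  [0,0.1,0,0,0],
  [0,0.1,0,0,0],
  [0,0,0,0,0],
])

```text
clock: 13.88
tcp_pos: [0.5664, 0.0995, 0.1955]
orientation: [-1.567, -0.125, 0.125]
contact_force: [0.0, -0.6, -2.6]
grip_width: 0.0243
```

send_rows([
  [0,0.1,0,0,0],
  [0,0,0,0,0],
])

```text
clock: 14.12
tcp_pos: [0.5665, 0.0994, 0.1947]
orientation: [-1.567, -0.126, 0.124]
contact_force: [-0.1, -2.2, 1.4]
grip_width: 0.0243
```

Contact came at TCP z about 0.1955, and I predicted 0.1936. I'll loosen the grip so it settles, then open a little.

send_rows([
  [0,0,0,0,0],
  [0,0,0,0,0],
  [0,0,0,0,0],
  [0,0,0,0,0],
], force=20)

```text
clock: 14.62
tcp_pos: [0.5665, 0.0993, 0.1945]
orientation: [-1.567, -0.125, 0.125]
contact_force: [0.2, -2.2, 2.1]
grip_width: 0.0243
```

send_rows([
  [0,0,0,0,0.34],
  [0,0,0,0,0.37],
  [0,0,0,0,0.41],
  [0,0,0,0,0.45],
  [0,0,0,0,0.5],
  [0,0,0,0,0.6],
  [0,0,0,0,0.8],
  [0,0,0,0,1],
  [0,0,0,0,1],
  [0,0,0,0,1],
  [0,0,0,0,1],
])

```text
clock: 16.0
tcp_pos: [0.5662, 0.0994, 0.1943]
orientation: [-1.567, -0.125, 0.125]
contact_force: [0.6, -0.7, 0.7]
grip_width: 0.0858
```

```bash
python3 pic.py f .55 .18 .18; python3 ov.py f .2
```

```text
clk 16.0 tcp [0.5662 0.0994 0.1943] grip 0.08583512620975184 F [ 0.6128 -0.7386  0.6802] yawz 1.7302858092270903 ydown [ 0.  0. -1.]
scene off 222 108
top off 219 145
clk 16.1 tcp [0.5662 0.0994 0.1943] grip 0.08554267609149317 F [-0.7469 -0.0746  0.4042] yawz 1.730293185637097 ydown [-0. -0. -1.]
pf in fork [-0.0458 -0.0005  0.0013] yaw err deg 0.047949780143317224
```

View pics/c_f.png

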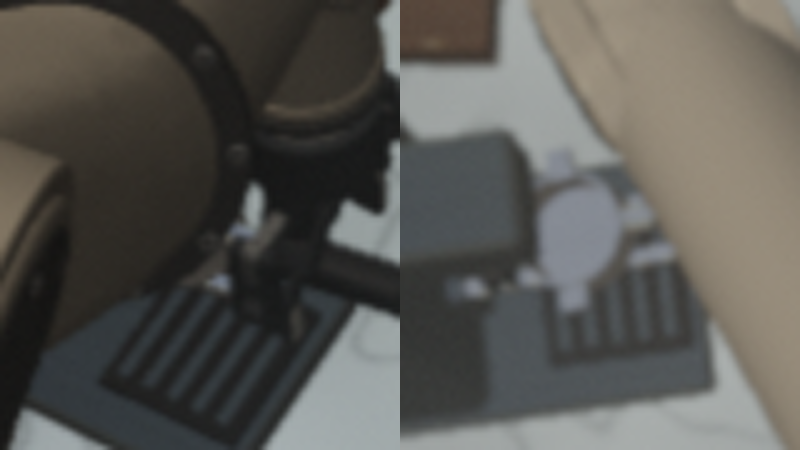

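View pics/ov_f.png

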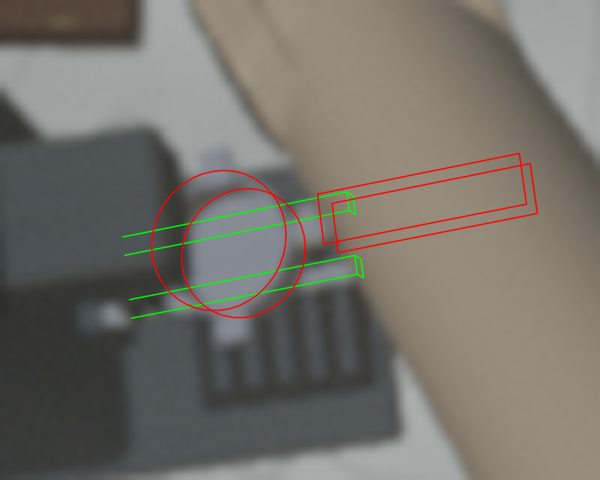

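send_rows([
  [0,-1,0,0,1],
  [0,-2,0,0,1],
  [0,-2,0,0,1],
  [0,-2,0,0,1],
  [0,-2,0,0,1],
  [0,0,-3,0,1],
  [0,0,-4,0,1],
  [0,0,-4,0,1],
  [0,0,-4,0,1],
  [0,0,-4,0,1],
  [0,0,-2,0,1],
  [0,0,0,0,0],
])

```text
clock: 17.6
tcp_pos: [0.5996, -0.1089, 0.2844]
orientation: [-1.567, -0.123, 0.123]
contact_force: [-0.0, 1.0, 0.2]
grip_width: 0.0696
```

```bash
python3 pic.py g .56 .16 .18
```

```text
clk 17.6 tcp [ 0.5996 -0.1089  0.2844] grip 0.06957124816651951 F [-0.0182  1.014   0.2268] yawz 1.7279317279366928 ydown [ 0.0001  0.0001 -1.    ]
scene off 229 109
top off 226 142
```

View pics/c_g.png

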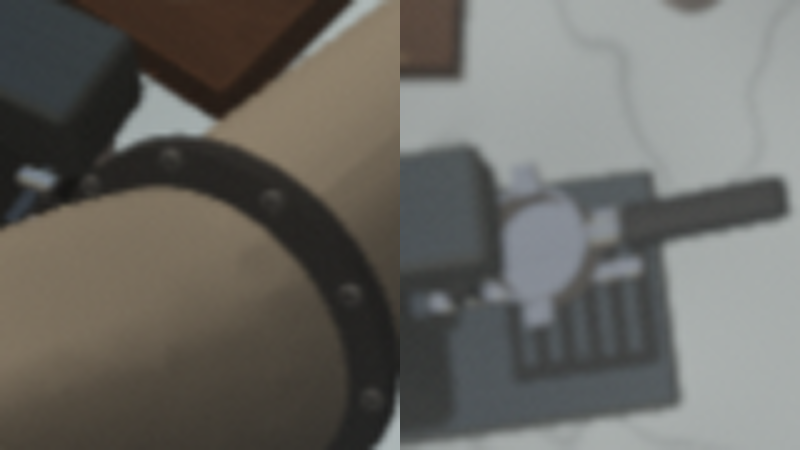

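```bash
cat > hf.py <<'E'
import sys
from st import *
from scipy.optimize import minimize
n,tag=sys.argv[1],sys.argv[2];W={n:tuple(map(int,sys.argv[3:7]))}
ims={n:cv2.imread(f'pics/{n}_{tag}.png').max(2)}
F=forkT(*J['fork'])
def T(v):
    A=np.eye(4);A[:3,:3]=R.from_euler('z',v[2]).as_matrix();A[:3,3]=[v[0],v[1],0];return F@A
f=lambda v:res(ims,[box(T(v),-.16,-.055,-.013,.013,.013,.035)],W)
b=np.array([-.05,0,0])
q=minimize(f,b,method='Nelder-Mead',options=dict(xatol=1e-5,fatol=1e-4,initial_simplex=np.array([b,b+[.008,0,0],b+[0,.006,0],b+[0,0,.04]])))
print('pf in fork frame x,y,yaw(deg)',q.x[:2],np.degrees(q.x[2]),q.fun)
x0,y0=215,150;k=6;im=cv2.imread(f'pics/{n}_{tag}.png')
if n=='scene': x0,y0=225,115
im=cv2.resize(im[y0:y0+80,x0:x0+110],None,fx=k,fy=k,interpolation=cv2.INTER_CUBIC)
for l in forklines(F): draw(im,n,l,(0,255,0),k,np.array([x0,y0]))
for l in pflines(T(q.x)): draw(im,n,l,(0,0,255),k,np.array([x0,y0]))
cv2.imwrite(f'pics/hf_{n}_{tag}.png',im)
E
python3 hf.py top g 360 172 28 22 2>/dev/null; python3 hf.py top g 278 172 30 22
```

```text
clk 17.7 tcp [ 0.5995 -0.1057  0.2845] grip 0.05553016011727603 F [ 0.1572  0.8871 -1.403 ] yawz 1.732376793459169 ydown [ 0.0001  0.0012 -1.    ]
pf in fork frame x,y,yaw(deg) [-0.05  0.  ] 0.0 inf
clk 17.7 tcp [ 0.5995 -0.1057  0.2845] grip 0.05553016011727603 F [ 0.1572  0.8871 -1.403 ] yawz 1.732376793459169 ydown [ 0.0001  0.0012 -1.    ]
pf in fork frame x,y,yaw(deg) [-0.0439  0.0002] -0.32765174112441714 9.714323338855444
```

View pics/hf_top_g.png

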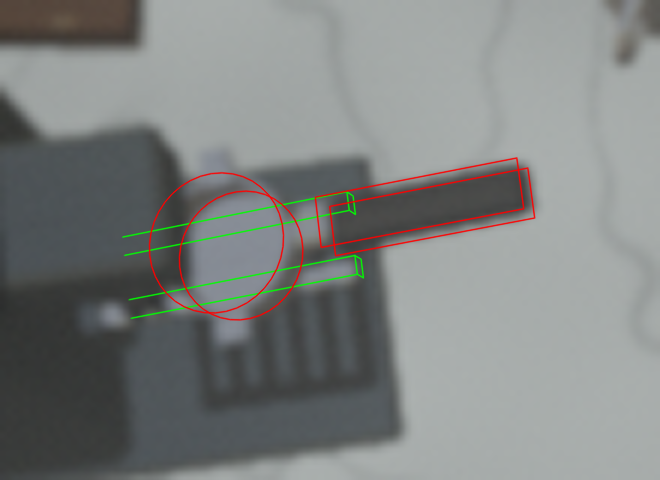

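```bash
cat > pu.py <<'E'
from st import *
F=forkT(*J['fork']);Fi=np.linalg.inv(F)
q=ap(F,[-.0458-.16,0,.024])[0];z=M[:,2].copy();d=F[:3,0].copy();d[2]=0;d/=np.linalg.norm(d)
g=q-d*(.011+.015)
print('end',q,'start tcp',g,'delta tool cm',M.T@(g-p)*100,'spin',-np.degrees(J['fork'][2]-np.arctan2(M[1,2],M[0,2])))
print('tcp in fork',ap(Fi,p))
E
python3 pu.py
```

```text
clk 17.7 tcp [ 0.5995 -0.1057  0.2845] grip 0.05553016011727603 F [ 0.1572  0.8871 -1.403 ] yawz 1.732376793459169 ydown [ 0.0001  0.0012 -1.    ]
end [0.5741 0.0464 0.2044] start tcp [0.5782 0.0207 0.2044] delta tool cm [-0.0675  8.027  12.815 ] spin 0.16830695788644076
tcp in fork [[-0.3729 -0.001   0.0719]]
```

send_rows([
  [0,2,0,0,0],
  [0,2,0,0,0],
  [0,2,0,0,0],
  [0,2,0,0,0],
  [0,0,2,0,0],
  [0,0,3,0,0],
  [0,0,3,0,0],
  [0,0,2.5,0,0],
  [0,0,1.3,0,0],
  [0,0,0.5,0,0],
  [0,0,0,0,0],
], force=60)

```text
clock: 19.08
tcp_pos: [0.5802, 0.0132, 0.2044]
orientation: [-1.568, -0.125, 0.125]
contact_force: [-0.5, -0.4, 0.0]
grip_width: 0.0002
```

```bash
python3 pu.py; python3 pic.py h .57 .1 .18
```

```text
clk 19.075 tcp [0.5802 0.0132 0.2044] grip 0.00024281318139850034 F [-0.4932 -0.4064  0.015 ] yawz 1.7299788820209905 ydown [ 0.0002 -0.0003 -1.    ]
end [0.5741 0.0464 0.2044] start tcp [0.5782 0.0207 0.2044] delta tool cm [-0.0708  0.0024  0.7712] spin 0.030916752832669106
tcp in fork [[-0.2388 -0.0007  0.0173]]
clk 19.075 tcp [0.5802 0.0132 0.2044] grip 0.00024281318139850034 F [-0.4932 -0.4064  0.015 ] yawz 1.7299788820209905 ydown [ 0.0002 -0.0003 -1.    ]
scene off 248 117
top off 245 139
```

View pics/c_h.png

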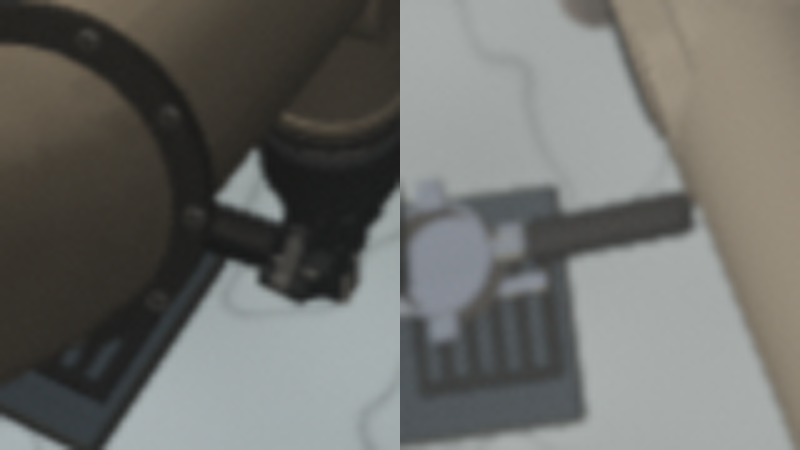

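send_rows([
  [-0.03,0,0.7,0,0],
  [0,0,0.6,0,0],
  [0,0,0.4,0,0],
  [0,0,0.2,0,0],
  [0,0,0,0,0],
])

```text
clock: 19.8
tcp_pos: [0.5767, 0.0321, 0.2042]
orientation: [-1.567, -0.125, 0.125]
contact_force: [0.7, -0.7, 0.2]
grip_width: 0.0002
```

send_rows([
  [0,0,0.15,0,0],
  [0,0,0.15,0,0],
  [0,0,0,0,0],
])

```text
clock: 20.18
tcp_pos: [0.5762, 0.0352, 0.2042]
orientation: [-1.567, -0.125, 0.125]
contact_force: [-0.6, -1.3, -0.2]
grip_width: 0.0001
```

send_rows([
  [0,0.03,0.15,0,0],
  [0,0.03,0.15,0,0],
  [0,0,0,0,0],
])

```text
clock: 20.55
tcp_pos: [0.5757, 0.0385, 0.2037]
orientation: [-1.567, -0.125, 0.126]
contact_force: [0.2, -0.1, -0.2]
grip_width: -0.0
```

send_rows([
  [0,0.03,0.15,0,0],
  [0,0.03,0.15,0,0],
  [0,0,0,0,0],
])

```text
clock: 20.92
tcp_pos: [0.5752, 0.0414, 0.2031]
orientation: [-1.567, -0.125, 0.125]
contact_force: [0.0, -1.8, 0.1]
grip_width: -0.0001
```

send_rows([
  [0,0.03,0.15,0,0],
  [0,0.03,0.15,0,0],
  [0,0,0,0,0],
])

```text
clock: 21.3
tcp_pos: [0.5748, 0.0437, 0.2025]
orientation: [-1.568, -0.125, 0.125]
contact_force: [0.5, -2.8, 0.3]
grip_width: 0.0003
```

```bash
python3 pic.py i .57 .1 .18;python3 pu.py|tail -1; python3 hf.py top i 278 172 20 22|tail -1
```

```text
clk 21.3 tcp [0.5748 0.0437 0.2025] grip 0.00030636774169921354 F [ 0.502  -2.7522  0.3203] yawz 1.7299894033290584 ydown [-0.0001 -0.0005 -1.    ]
scene off 248 117
top off 245 139
tcp in fork [[-0.2081 -0.0002  0.0216]]
pf in fork frame x,y,yaw(deg) [-0.0466  0.0007] -0.07003113270605135 55.32639751245159
```

View pics/c_i.png

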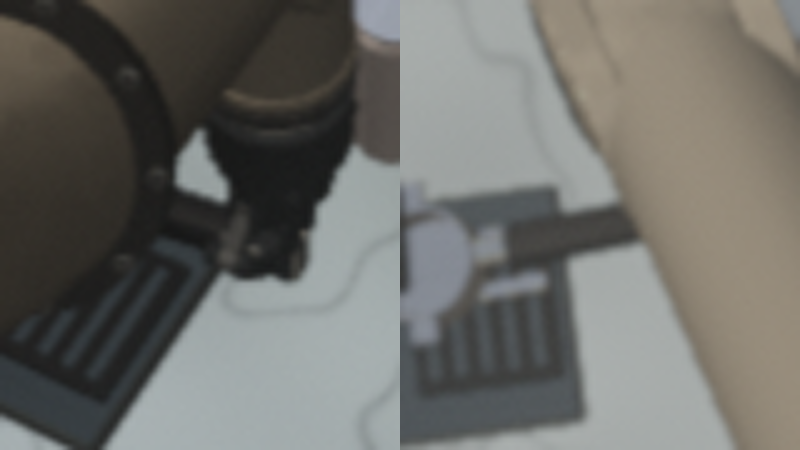

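The basket has slid in and the push force is rising, so yoke contact is at about c = −0.037. I'll continue gently.

send_rows([
  [0,0.03,0.15,0,0],
  [0,0.03,0.15,0,0],
  [0,0.03,0.15,0,0],
  [0,0,0,0,0],
])

```text
clock: 21.9
tcp_pos: [0.5741, 0.0484, 0.2016]
orientation: [-1.567, -0.125, 0.125]
contact_force: [0.2, -4.9, -0.7]
grip_width: -0.0002
```

send_rows([
  [0,0.03,0.15,0,0],
  [0,0.03,0.15,0,0],
  [0,0.02,0.1,0,0],
  [0,0,0,0,0],
])

```text
clock: 22.4
tcp_pos: [0.5735, 0.0518, 0.2008]
orientation: [-1.568, -0.125, 0.125]
contact_force: [0.7, -5.3, 0.4]
grip_width: -0.0
```

```bash
python3 pic.py j .57 .13 .18;python3 pu.py|tail -1
```

```text
clk 22.4 tcp [0.5735 0.0518 0.2008] grip -2.9147521246702335e-06 F [ 0.6855 -5.3026  0.3597] yawz 1.729820621101559 ydown [-0.     -0.0008 -1.    ]
scene off 240 112
top off 236 138
tcp in fork [[-0.1997 -0.0002  0.0215]]
```

View pics/c_j.png

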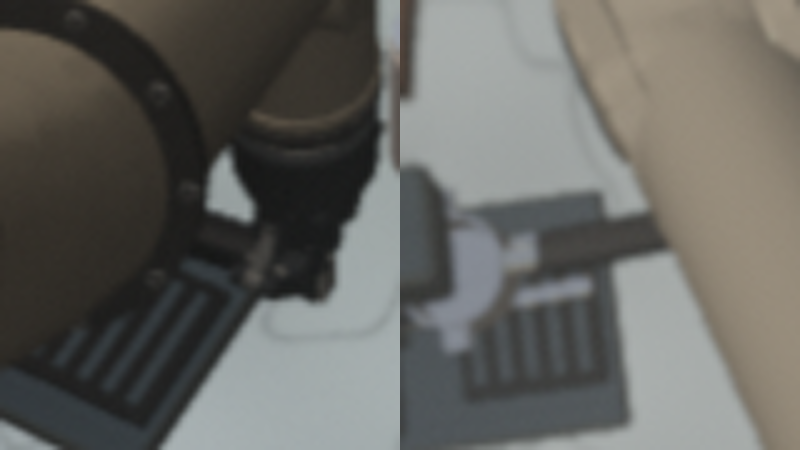

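Still straight, with c at about −0.029. I'll push on to the hard stop.

send_rows([
  [0,0.02,0.12,0,0],
  [0,0.03,0.12,0,0],
  [0,0.02,0.12,0,0],
  [0,0,0,0,0],
])

```text
clock: 23.0
tcp_pos: [0.573, 0.0549, 0.2001]
orientation: [-1.569, -0.124, 0.125]
contact_force: [0.7, -6.9, -0.2]
grip_width: -0.0001
```

send_rows([
  [0,0.02,0.1,0,0],
  [0,0.02,0.1,0,0],
  [0,0,0,0,0],
])

```text
clock: 23.38
tcp_pos: [0.5727, 0.0566, 0.1997]
orientation: [-1.569, -0.124, 0.125]
contact_force: [1.0, -6.6, 0.8]
grip_width: -0.0001
```

send_rows([
  [0,0.02,0.1,0,0],
  [0,0.02,0.1,0,0],
  [0,0,0,0,0],
])

```text
clock: 23.75
tcp_pos: [0.5725, 0.0575, 0.1993]
orientation: [-1.57, -0.124, 0.124]
contact_force: [1.4, -9.6, 1.7]
grip_width: -0.0003
```

send_rows([
  [0,0.02,0.1,0,0],
  [0,0.02,0.1,0,0],
  [0,0,0,0,0],
])

```text
clock: 24.12
tcp_pos: [0.5726, 0.0576, 0.1991]
orientation: [-1.573, -0.123, 0.123]
contact_force: [0.5, -13.5, 3.8]
grip_width: -0.0004
```

Hard stop: the force rose from 9.6 to 13.5 N while the tool moved no further. I'll ease the downward component slightly and hold for over a second.

send_rows([
  [0,-0.05,0,0,0],
  [0,0,0,0,0],
  [0,0,0,0,0],
  [0,0,0,0,0],
  [0,0,0,0,0],
  [0,0,0,0,0],
  [0,0,0,0,0],
  [0,0,0,0,0],
  [0,0,0,0,0],
  [0,0,0,0,0],
])

```text
clock: 25.38
tcp_pos: [0.5724, 0.0577, 0.1994]
orientation: [-1.572, -0.122, 0.123]
contact_force: [1.6, -13.1, 2.2]
grip_width: 0.0
```

```bash
python3 pic.py k .57 .13 .18;python3 pu.py|tail -1
```

```text
clk 25.375 tcp [0.5724 0.0577 0.1994] grip 3.7923219053765296e-05 F [  1.6211 -13.1306   2.1713] yawz 1.7269400143106044 ydown [ 0.     -0.0051 -1.    ]
scene off 240 112
top off 236 138
tcp in fork [[-0.1936 -0.0001  0.0213]]
```

View pics/c_k.png

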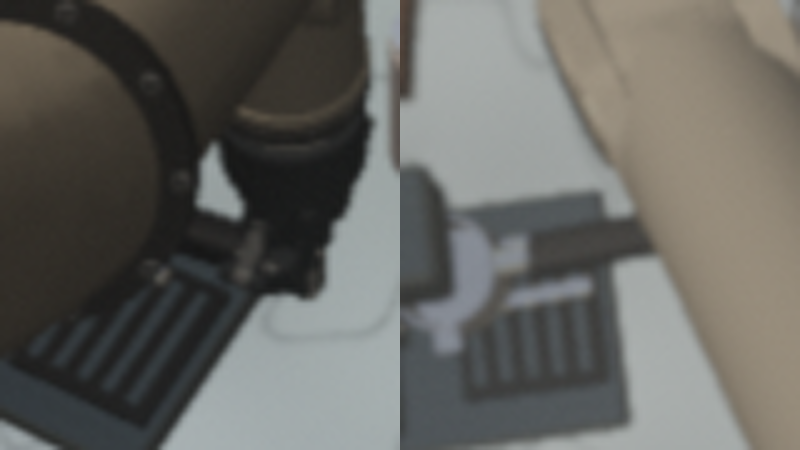

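c is about −0.0226, which matches the −22 mm given for fully in. It has been held for over 1.2 s. I'll back off slowly up the slope, then retreat.

send_rows([
  [0,0,-0.15,0,0],
  [0,-0.03,-0.15,0,0],
  [0,-0.03,-0.15,0,0],
  [0,-0.03,-0.15,0,0],
  [0,-0.03,-0.15,0,0],
  [0,-0.03,-0.15,0,0],
  [0,-0.04,-0.2,0,0],
  [0,-0.04,-0.2,0,0],
  [0,-0.04,-0.2,0,0],
  [0,-0.04,-0.2,0,0],
  [0,-0.04,-0.2,0,0],
  [0,0,-0.5,0,0],
])

```text
clock: 26.98
tcp_pos: [0.5758, 0.0385, 0.2031]
orientation: [-1.567, -0.126, 0.125]
contact_force: [0.3, 0.3, -0.5]
grip_width: 0.0003
```

send_rows([
  [0,0,-1.5,0,0],
  [0,0,-3,0,0],
  [0,0,-4,0,0],
  [0,0,-5,0,0],
  [0,-1,-5,0,0],
  [0,-2,-5,0,0],
  [0,-2,-5,0,0],
  [0,0,-5,0,0],
  [0,0,-4,0,0],
  [0,0,-2,0,0],
  [0,0,0,0,0],
])

```text
clock: 28.35
tcp_pos: [0.6378, -0.3532, 0.2522]
orientation: [-1.567, -0.123, 0.124]
contact_force: [0.7, 0.4, -0.3]
grip_width: -0.0002
```

```bash
python3 pic.py l .57 .13 .18; python3 hf.py top l 280 172 28 22|tail -1
```

```text
clk 28.35 tcp [ 0.6378 -0.3532  0.2522] grip -0.00021111793399119548 F [ 0.7043  0.4409 -0.2776] yawz 1.7279010323461463 ydown [-0.0008  0.0003 -1.    ]
scene off 240 112
top off 236 138
pf in fork frame x,y,yaw(deg) [-0.0267 -0.0018] -1.627993777443656 6.244166050883244
```

View pics/c_l.png

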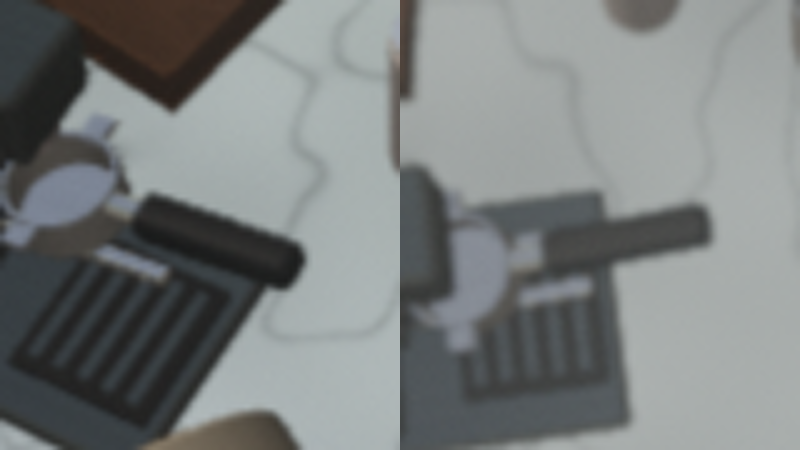

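View pics/hf_top_l.png

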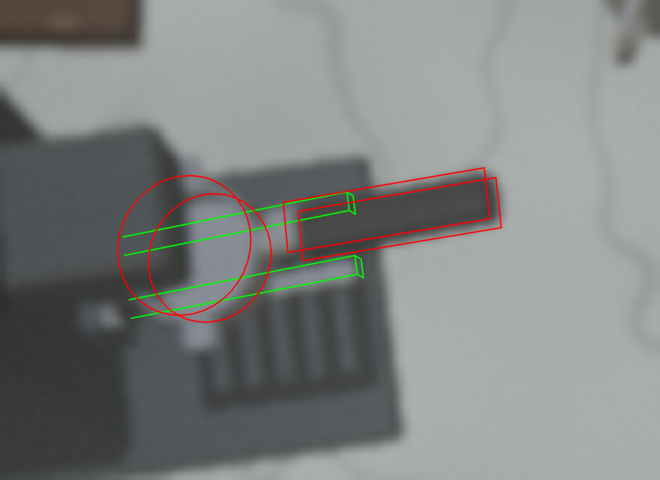

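View pics/scene_l.png

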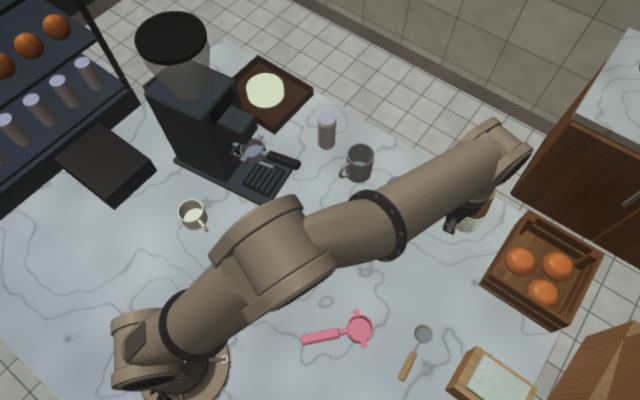

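The portafilter lies on the fork by itself. I'll check that it's straight and flat in both views.

```bash
python3 hf.py scene l 266 148 40 26|tail -1
cat > fl.py <<'E'
from st import *
from scipy.optimize import minimize
ims={n:cv2.imread(f'pics/{n}_l.png').max(2) for n in('scene','top')}
W={'scene':(266,148,40,26),'top':(280,172,28,22)}
def T(v):
    A=np.eye(4);A[:3,:3]=R.from_euler('zy',[v[2],.2+v[3]]).as_matrix()
    A[:3,3]=[v[0],v[1],v[4]];return A
F=forkT(*J['fork']);c=F@[-.027,0,0,1]
f=lambda v:res(ims,[box(T(v),-.16,-.055,-.013,.013,.013,.035)],W)
b=np.array([c[0],c[1],J['fork'][2]-.02,0,c[2]])
q=minimize(f,b,method='Nelder-Mead',options=dict(maxiter=2000,xatol=1e-5,fatol=1e-4,initial_simplex=np.vstack([b]+[b+d for d in np.diag([.006,.006,.04,.05,.006])])))
A=np.linalg.inv(F)@T(q.x)
print('fork-frame pos',A[:3,3],'yaw deg',np.degrees(np.arctan2(A[1,0],A[0,0])),'pitch off deg',np.degrees(q.x[3]),q.fun)
E
python3 fl.py|tail -1
```

```text
pf in fork frame x,y,yaw(deg) [-0.0263  0.0102] 2.354529868000614 192.59701492752112
fork-frame pos [-0.0242  0.0236  0.0227] yaw deg 9.486604942574086 pitch off deg -10.574503232039957 210.90472922442936
```

View pics/hf_scene_l.png

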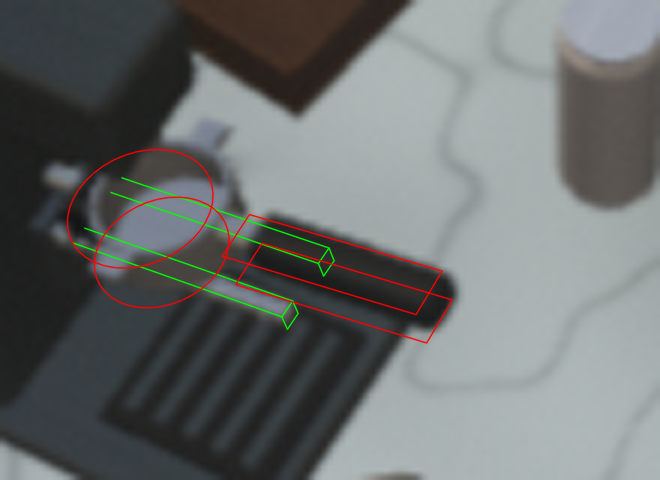

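```bash
cat > ov2.py <<'E'
from st import *
F=forkT(*J['fork']);out=[]
for c,y,a in((-.0267,-.0018,-1.6),(-.0267,0,0)):
  for n,o in(('scene',(235,130)),('top',(230,160))):
    A=np.eye(4);A[:3,:3]=R.from_euler('z',np.radians(a)).as_matrix();A[:3,3]=[c,y,0]
    im=cv2.imread(f'pics/{n}_l.png');k=5
    im=cv2.resize(im[o[1]:o[1]+55,o[0]:o[0]+75],None,fx=k,fy=k,interpolation=cv2.INTER_CUBIC)
    for l in pflines(F@A): draw(im,n,l,(0,0,255),k,np.array(o))
    for l in forklines(F): draw(im,n,l,(0,255,0),k,np.array(o))
    out.append(im)
cv2.imwrite('pics/ov2.png',np.vstack([np.hstack(out[:2]),np.hstack(out[2:])]))
E
python3 ov2.py|tail -1
```

```text
clk 28.45 tcp [ 0.6388 -0.3496  0.2528] grip 0.00022531552137427293 F [ 0.0444  0.7733 -0.0092] yawz 1.7323416358405928 ydown [-0.      0.0016 -1.    ]
```

View pics/ov2.png

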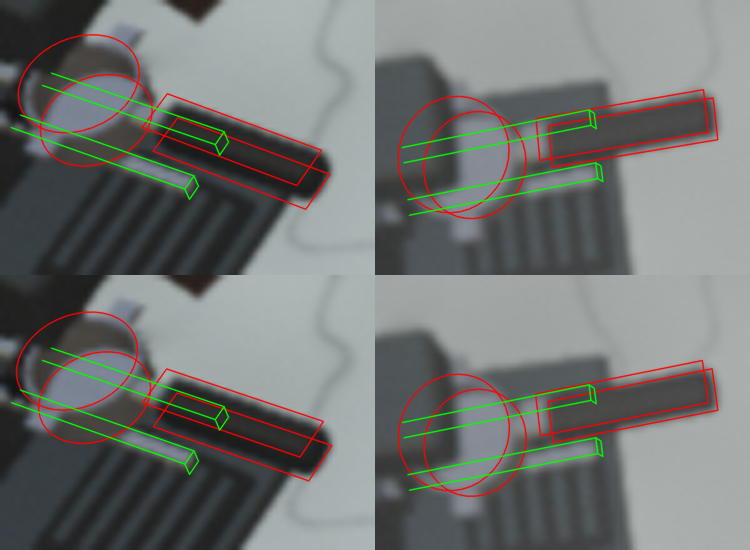

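```bash
python3 - <<'E'
import cv2,numpy as np
a=cv2.imread('pics/top0.png');b=cv2.imread('pics/top_l.png')
d=cv2.GaussianBlur(cv2.absdiff(a,b).max(2),(0,0),1)
for n,(x,y,w,h) in dict(jug=(310,118,32,46),can=(268,112,28,36),jar=(352,130,34,32),tamper=(280,250,28,24),cup=(215,252,44,30),spoon=(438,222,28,56),pink=(375,246,52,56)).items(): print(n,d[y:y+h,x:x+w].max(),d[y:y+h,x:x+w].mean().round(1))
cv2.imwrite('pics/top_l2.png',b)
E
```

```text
jug 7 5.9
can 7 6.0
jar 7 6.2
tamper 7 5.8
cup 7 6.4
spoon 98 31.2
pink 82 6.3
```

View pics/top_l2.png

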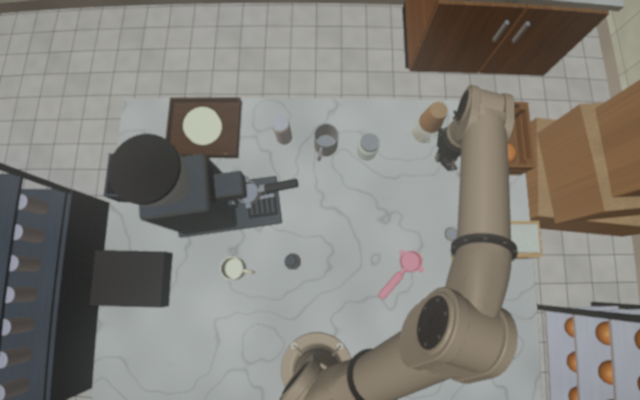

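The portafilter is on the fork with its handle running to top (297,184). The jug, can, jar, tamper, cup and pink look-alike are unchanged. The arm only hides the spoon here, and the scene view shows it in place. The arm is well clear, so I'm handing in.

```bash
python3 -c "
from bench import r
print(r.hand_in())"
```

```text
the job is handed in; nothing more can be done
None
```

The portafilter is on the fork, the yoke was pressed fully in and held, and the job is handed in at about 28.5 s of the 64 s allowed.

**What I did**
- **Placing:** I gripped the handle and tilted the portafilter nose-down about 0.2 rad against the counter. I set it on the prongs with the basket's centre at fork x ≈ −46 mm, short of the yoke, and let go. It stayed there by itself.
- **Pushing:** I pushed the end of the handle down the slope with closed fingers until the yoke hit its stop. There the tool stopped moving while the force rose from about 10 to 13.5 N. The basket's centre was at x ≈ −22.6 mm, against about −22 mm given for fully in. I held it there about 1.25 s, then backed off slowly.

**Last checks**
- **Final pose:** the top view puts the basket's centre at x ≈ −27 mm and the handle about 1.6° off straight. By eye, it lies along the slope on both prongs.
- **Other things:** the jug, can, jar, tamper and cup are unchanged in the top view. The spoon was hidden there, and in the scene view it looks unmoved. The pink look-alike was not touched. The arm ended well clear.
- **Did not work or disagreed:** the automatic fits using the scene camera at the end failed because the dark base plate confused them. I used overlays there instead, and they differ from the top view by a few millimetres. So I could not measure numerically that it lies flat.

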